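# Set and lock the cutting jig's fence

### The job

With the fingertips, gently push the loose fence slat along the jig's two rails, away from you, until it drops flat into the pair of notches in the rails. Then push the steel keeper by its upright pin until it lies square across the slat's left end and locks it down. Do not grip or lift the slat, and leave the things lying around undisturbed.

Things in the scene. Friction and masses are not known exactly. Their poses are not given: they have to be found in the camera images.
- jig: Fixed wooden cutting jig. Origin: centre of its underside; x = along the rails, away from the robot; y = left; z = up. Plywood base 200 (x) x 190 (y) x 8 mm. Two rails along x, at y = -88 to -64 and 64 to 88 mm, tops 22 mm above the worktop; between them only the base (top 8 mm up). Outside each rail a guide lip, inner face at y = +-88 mm, top 30 mm up
- notch (a point): Midway between the two notches, at rail-top height (jig x = 50, y = 0, z = 22 mm). Each rail has one notch, 44 mm long in x and 6 mm deep with upright sides, running through the rail's width, centred at jig x = 50 mm
- slat_mid (a point): Centre of the fence slat: loose hardwood bar 36 (x) x 170 (y) x 20 mm, a flat steel strip let into its top, lying across both rails on the robot's side of the notches, axes as the jig's. Centre 32 mm above the worktop on the rails, 26 mm when dropped into the notches
- keeper (a joint): Keeper: flat steel arm 14 mm wide, 5 mm thick, underside 39 mm above the worktop, on a vertical hinge at the jig's left. rad; 0: arm points to the robot (jig -x); negative: swung out to the left; grows anticlockwise seen from above; 1.57: square across the slat's left end (points to jig -y); stop at 1.6. Stays where left; about 1 N at the pin moves it
- pivot (a point): Keeper's hinge axis at the arm's height (jig x = 50, y = 109 mm, 41 mm above the worktop), on a boss 36 x 30 mm, 38.5 mm high. The arm clears the slat's top only when the slat is down in the notches
- pin (a point): Middle of the upright steel pin on the keeper, 10 mm thick, 45 mm from the hinge axis; it stands from 44 to 65 mm above the worktop, this point is 54.5 mm up
- oil_dropper: small dropper bottle with a pointed red cap, 29 x 28 x 90 mm, standing right of the jig; bystander. Origin: centre of its underside
- layout_block: wooden block 38 x 85 x 24 mm lying right of the jig; bystander. Origin: centre of its underside
- flux_pot: round pot with screw lid, 52 mm across, 30 mm high, standing left of the jig; bystander. Origin: centre of its underside
- foil_roll_3: roll of foil tape, 54 x 72 x 11 mm, lying right of the jig; bystander. Origin: centre of its underside
- came_stub_0: strip of lead came 6 x 70 x 6 mm lying on the jig's base just beyond the notches; bystander. Origin: centre of its underside
- slat: The same fence slat; origin at the centre of its underside. About 0.33 kg (varies). In the notches it has 4 mm play either way in x; on the rails 3 mm at each end in y

How it is judged:
By the outcome, as a careful person would: the job done as asked, in the order asked, and still so for the second after the job is handed in, with the robot touching nothing.
It also fails if it takes over 61 s, if anything falls off the work surface, if the arm or the gripper's body presses on something with over 40 N, if the wrist force passes 120 N, or if a joint passes its speed limit or range.

### The arm

A 7-joint arm with a two-finger parallel gripper is mounted at the origin on a cart in front of the work surface, level with it; the furniture and walls round the work are solid. World frame = base frame: x ahead of the robot, y to its left, z up, the work surface at z = 0. Lengths are in mm, angles in rad, forces in N, time in s.
With the tool pointing down it reaches from about 400 to 850 mm from the base axis. Payload 6.9 kg.
Tool frame: the origin (TCP) lies on the mounting face of the last link; the fingertips stand 173 mm ahead of it and the grasp point (between the pads) lies 155 mm ahead of it; z points along the fingers, y is the direction in which the jaws open and shut (so a half turn about z gives the same grasp; the last joint's range is limited). The gripper opens to 85 mm and grips with 20 to 120 N. Pads are 22 mm wide; open, the fingers measure 114 mm over their backs; the gripper's body (76 mm by 85 mm) begins 54 mm behind the grasp point. The pads swing forward as they close: fully open they stand 13 mm farther back than shut.
Start: joints at [1.417, 0.507, -0.238, 1.5, 0.126, 1.149, -0.155], TCP at [160.525, -604.028, 404.675] pointing down, gripper open.
Joint ranges: [-3.08, 3.08], [-0.24, 2.05], [-1.43, 1.35], [0, 2.5], [-1.52, 4.66], [0.17, 1.96], [-2.89, 2.89]. Speed limits (rad/s): [2.39, 2.39, 3.14, 3.14, 3.14, 3.14, 3.14].

### API

Orientations are given as a unit quaternion [x, y, z, w].
In Python, from workcell import bot, grab_frame gives the robot as it stands.
- The arm moves only by the tool play_rows, never from a script. Its argument "steps" is a list of rows, each an object with "delta_pos": the shift along the tool's x, y, z in mm, a list of three; "twist": the turn, a rotation vector about the tool's x, y, z in rad, a list of three. A call has 1 to 20 rows; each row shifts and turns the commanded pose from where the row before left it, along the tool's axes as they then stand; what a row does not reach is not made up. A row lasts 1/12 s, in which the tool goes at most 41.7 mm and 7.16 degrees, less where a joint would pass 70% of its speed; a pose out of reach is approached as far as the arm can. A call is refused whole if a number of a shift passes 41.7 or a number of a turn 0.125, either way. A call with a gripper value outside its range is refused whole. "jaw" is the opening, from 0 (shut) to 1 (fully open), set as the call begins (left out, the last holds). The fingers move at their own pace and stop on an object; the grip force is fixed at half the most. Time passes only in rows, so rows that do not move let the fingers close. It gives the time, the measured TCP pose, the force and the opening at its end, in the units of the state.
- bot.read_state(): the state, without advancing time (a new reading comes with each control period).
- grab_frame(name): name is "side" or "top" or "wrist"; returns a dict with "image" (480x640x3 uint8, red, green, blue), "K" (3x3 intrinsics, pixels), "R" (3x3) and "t" (3): a world point X has camera coordinates R X + t. Camera axes: x right, y down, z forward; pixel columns grow to the right and rows downward; lengths in mm; the calibration is good to about 2 mm. A picture is of the moment at which its call begins. There is no depth.
- bot.close_job(): hands the job in, once; it reports no verdict.
The state is a dict: "time": time; "q": joint angles; "qvel": joint speeds; "joint_torque": joint torques, N m; "ee_pos": TCP position; "tool_rot": TCP orientation; "ft_force": force on the tool from outside, world axes, zero at the start; "wrist_torque": the same for the moment, N m; "grip_width": finger opening in mm.
Only numpy, scipy, OpenCV 4.12 (cv2) and the standard library are available. Lean on these libraries where they do the work, as an engineer would, in place of code of your own. Each camera call takes 0.05 s, during which the arm holds its last target. There are 200 camera calls.

## Working session

There is one attempt and no reset: what is moved stays moved. The work goes in short steps, Python scripts to look and compute and a tool call to move; the robot and the scene stay as the last step left them, time stands still between calls to the robot, and variables do not carry over. Pictures are saved under pics/ and viewed, about 8 in all and at most 12, crops included, and the job is handed in when it is done.

Besides the shell and the picture viewer there is one more tool, called after "Request:" as a command line: name --argument value ..., lists and objects as JSON in quotes. play_rows: Moves the arm, as the interface text tells. Its arguments: {"type":"object","properties":{"steps":{"type":"array"},"jaw":{"type":"number"}},"required":["steps"]}

```bash
mkdir -p pics && ls && python3 - <<'E'
from workcell import bot, grab_frame
import cv2, pickle
s=bot.read_state(); print({k:s[k] for k in('time','ee_pos','tool_rot','ft_force','grip_width')})
for n in('top','side'):
    f=grab_frame(n); pickle.dump(f,open(f'pics/{n}0.pkl','wb')); cv2.imwrite(f'pics/{n}0.png',f['image'][:,:,::-1]); print(n,f['K'].tolist(),f['R'].tolist(),f['t'])
E
```

```text
pics
{'time': 0.0, 'ee_pos': array([ 160.43588567, -603.85223452,  403.82718767]), 'tool_rot': array([ 9.91575486e-01,  1.29527004e-01, -1.29425654e-04, -8.90721799e-04]), 'ft_force': array([-0.28600916, -1.32475352,  1.04956147]), 'grip_width': 85.56263166920465}
top [[455.53491380971565, 0.0, 324.1555981924035], [0.0, 455.53491380971565, 240.5762479687517], [0.0, 0.0, 1.0]] [[-0.001099565851899658, -0.9999842826684467, 0.0054977605449369315], [-0.9931556844443213, 0.0004499241547264335, -0.11679719185060299], [0.1167928825351481, -0.005588558340674496, -0.9931405694083812]] [ 59.42918998 542.57158914 871.55626009]
side [[470.0914993304189, 0.0, 321.0142032166784], [0.0, 470.0914993304189, 235.5177164459993], [0.0, 0.0, 1.0]] [[0.9973544705232005, -0.07222209877930791, -0.008247943701198098], [-0.046121950307313656, -0.5410225635852863, -0.8397424315773584], [0.05618563719702687, 0.8379012794712255, -0.5429222964966969]] [-554.59002946  109.89948312  822.55358913]
```

View pics/top0.png

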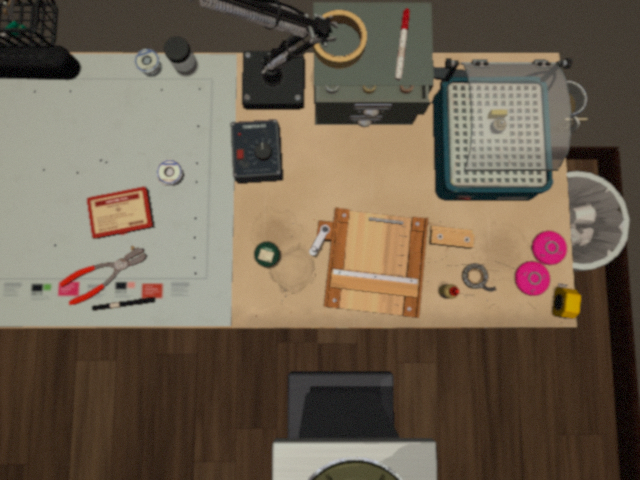

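View pics/side0.png

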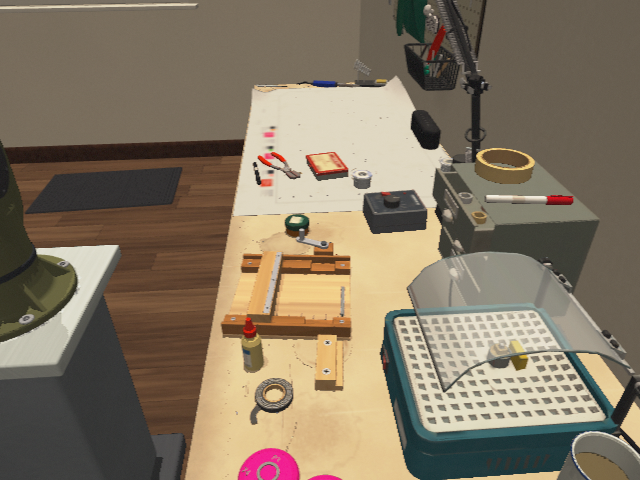

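The top view shows the jig around (376,262), slightly turned. The slat lies at about (375,281), the keeper at (319,240), the flux pot at (267,254), the block at (452,237), the dropper at (450,291) and the foil roll at (476,277). I'll zoom in to get accurate corners.

```bash
cat > h.py <<'E'
import numpy as np, cv2, pickle
def ray(f,px,z):
    d=f['R'].T@np.linalg.inv(f['K'])@np.array([px[0],px[1],1.]); c=-f['R'].T@f['t']
    return c+d*(z-c[2])/d[2]
def proj(f,X):
    p=f['K']@(f['R']@np.asarray(X,float)+f['t']); return p[:2]/p[2]
def pair(f,g,p,q):
    A=[];b=[]
    for F,x in((f,p),(g,q)):
        d=F['R'].T@np.linalg.inv(F['K'])@np.array([x[0],x[1],1.]);d/=np.linalg.norm(d);M=np.eye(3)-np.outer(d,d);A.append(M);b.append(M@(-F['R'].T@F['t']))
    return np.linalg.lstsq(np.vstack(A),np.hstack(b),rcond=None)[0]
E
python3 - <<'E'
from h import *
a=pickle.load(open('pics/top0.pkl','rb'))['image'][195:325,295:435,::-1]
b=pickle.load(open('pics/side0.pkl','rb'))['image'][215:345,215:365,::-1]
a=cv2.resize(a,None,fx=5,fy=4.6,interpolation=3) if 0 else cv2.resize(a,None,fx=4.5,fy=4.5,interpolation=cv2.INTER_CUBIC)
b=cv2.resize(b,None,fx=4.5,fy=4.5,interpolation=cv2.INTER_CUBIC)
cv2.imwrite('pics/topz.png',a);cv2.imwrite('pics/sidez.png',b)
E
```

```text
(no output)
```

View pics/topz.png

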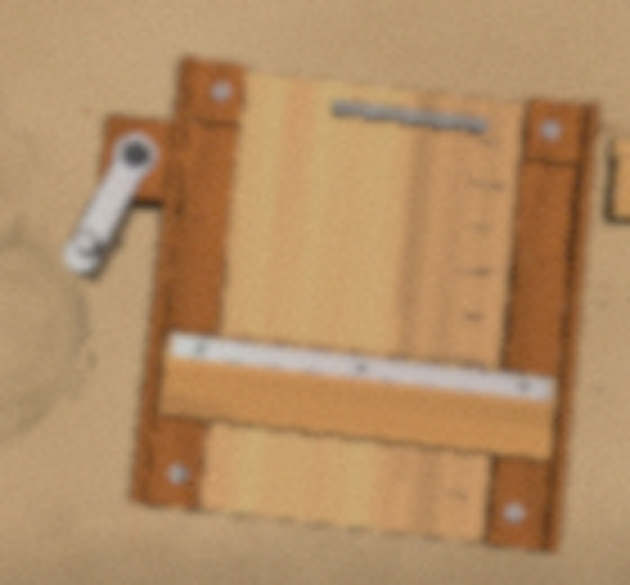

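View pics/sidez.png

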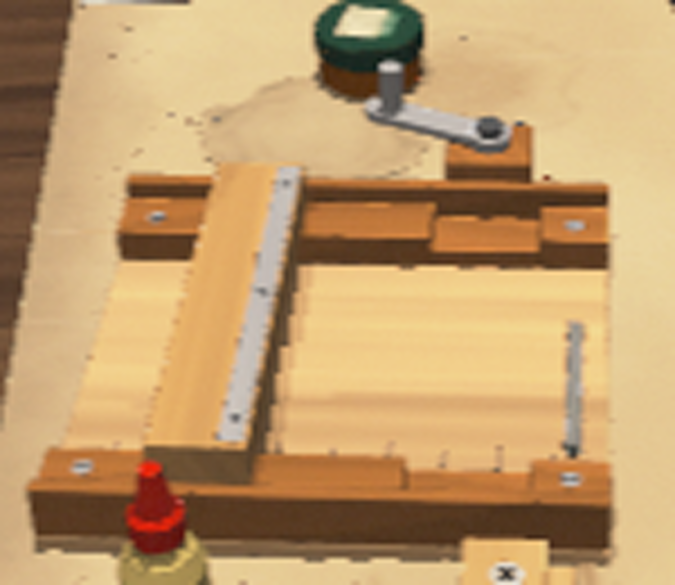

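```bash
python3 - <<'E'
from h import *
T=pickle.load(open('pics/top0.pkl','rb'));S=pickle.load(open('pics/side0.pkl','rb'))
t=lambda u,v:(u/4.5+295-.4,v/4.5+195-.4); s=lambda u,v:(u/4.5+215-.4,v/4.5+215-.4)
np.set_printoptions(precision=1,suppress=True)
print('cam',-T['R'].T@T['t'])
P=[ray(T,t(*p),30)for p in[(183,58),(597,102),(555,550),(132,500)]];print('jig',P)
P=np.array(P);c=P.mean(0);print('c',c,[np.linalg.norm(P[i]-P[i-1])for i in range(4)])
for a,b in((3,0),(2,1)): d=P[b]-P[a];print('yaw',np.arctan2(d[1],d[0]))
for a,b in((1,0),(2,3)): d=P[b]-P[a];print('yaw',np.arctan2(-d[0],d[1]))
print('slat top L/R', [ray(T,t(*p),42) for p in[(170,333),(553,378),(162,415),(550,460)]])
print('screws T z22',[ray(T,t(*p),22) for p in[(221,91),(550,130),(177,474),(514,513)]])
print('screws S z22',[ray(S,s(*p),22) for p in[(574,226),(570,480),(157,217),(82,467)]])
print('hinge',ray(T,t(135,154),44),ray(S,s(490,128),45),pair(T,S,t(135,154),s(490,128)))
print('pintop S',ray(S,s(391,67),65),'T',ray(T,t(88,247),65),'armend T',ray(T,t(82,262),44))
print('slat S',[ray(S,s(*p),42) for p in[(218,165),(300,168),(240,443),(146,445)]])
E
```

```text
cam [437.1  64.1 928.6]
jig [array([609.6,  36.7,  30. ]), array([ 589.7, -147.4,   30. ]), array([ 393. , -123.7,   30. ]), array([414.7,  59.6,  30. ])]
c [501.7 -43.7  30. ] [np.float64(196.19980740450634), np.float64(185.09771926109596), np.float64(198.08076135889635), np.float64(184.5705504692088)]
yaw -0.11704538852404359
yaw -0.11966525113968972
yaw -0.10759177276184081
yaw -0.11775220513970502
slat top L/R [array([486.5,  43.1,  42. ]), array([ 466.9, -122.2,   42. ]), array([451.2,  46.7,  42. ]), array([ 431.8, -120. ,   42. ])]
screws T z22 [array([596.1,  19.4,  22. ]), array([ 578.3, -127.8,   22. ]), array([425.8,  39.8,  22. ]), array([ 408.6, -107.8,   22. ])]
screws S z22 [array([596.4,  19. ,  22. ]), array([ 578.7, -128.4,   22. ]), array([426.7,  39.5,  22. ]), array([ 408.6, -108. ,   22. ])]
hinge [564.4  58.2  44. ] [565.4  59.1  45. ] [564.7  58.2  45.5]
pintop S [525.5  78.4  65. ] T [521.6  78.3  65. ] armend T [517.1  81.2  44. ]
slat S [array([452.9,  45.9,  42. ]), array([486.3,  40.9,  42. ]), array([ 465.6, -122.3,   42. ]), array([ 433.6, -120.7,   42. ])]
```

Both views agree: jig centre (502.4, -44.3), yaw -0.117. The slat is at jig x ≈ -44 and the keeper at ≈ -0.34 rad. The measured hinge matches the one computed from the jig pose to within 1 mm. First I'll turn the tool square to the jig and move in behind the slat.

Request:
play_rows --steps '[{"delta_pos": [0, 0, 0], "twist": [0, 0, 0.094]}, {"delta_pos": [0, 0, 0], "twist": [0, 0, 0.094]}, {"delta_pos": [0, 0, 0], "twist": [0, 0, 0.094]}, {"delta_pos": [0, 0, 0], "twist": [0, 0, 0.094]}, {"delta_pos": [14, -25, 0], "twist": [0, 0, 0]}, {"delta_pos": [14, -25, 0], "twist": [0, 0, 0]}, {"delta_pos": [14, -25, 0], "twist": [0, 0, 0]}, {"delta_pos": [14, -25, 0], "twist": [0, 0, 0]}, {"delta_pos": [14, -25, 0], "twist": [0, 0, 0]}, {"delta_pos": [14, -25, 0], "twist": [0, 0, 0]}, {"delta_pos": [14, -25, 0], "twist": [0, 0, 0]}, {"delta_pos": [14, -25, 0], "twist": [0, 0, 0]}, {"delta_pos": [14, -25, 0], "twist": [0, 0, 0]}, {"delta_pos": [14, -25, 0], "twist": [0, 0, 0]}, {"delta_pos": [10, -25, 0], "twist": [0, 0, 0]}, {"delta_pos": [10, -25, 0], "twist": [0, 0, 0]}, {"delta_pos": [10, -25, 0], "twist": [0, 0, 0]}, {"delta_pos": [5, -25, 0], "twist": [0, 0, 0]}, {"delta_pos": [5, -25, 0], "twist": [0, 0, 0]}]' --jaw 0.75

```text
time: 1.68
ee_pos: [383.2, -251.1, 404.4]
tool_rot: [0.998, -0.058, -0.0, -0.0]
ft_force: [-0.3, 0.9, -0.4]
grip_width: 64.0
```

```bash
cat >> h.py <<'E'
C=np.array([502.4,-44.3]);PS=-0.117
from scipy.spatial.transform import Rotation as Ro
def st(s):
    c,n=np.cos(PS),np.sin(PS);d=s['ee_pos'][:2]-C
    R=Ro.from_quat(s['tool_rot']).as_matrix()
    print('t %.2f jig x %.1f y %.1f z %.1f | yaw-rel %.3f tilt %.3f %.3f | w %.1f'%(s['time'],c*d[0]+n*d[1],-n*d[0]+c*d[1],s['ee_pos'][2],np.arctan2(R[1,0],R[0,0])-PS,R[0,2],R[1,2],s['grip_width']),'F',np.round(s['ft_force'],1),'q',np.round(s['q'],2))
E
python3 -c "
from h import *
from workcell import bot
st(bot.read_state())"
```

```text
t 1.68 jig x -94.3 y -219.3 z 404.4 | yaw-rel 0.001 tilt -0.000 0.000 | w 64.0 F [-0.3  0.9 -0.4] q [ 0.74  0.25 -0.27  1.92  0.08  0.98 -1.26]
```

Request:
play_rows --steps '[{"delta_pos": [1, -27.4, 0], "twist": [0, 0, 0]}, {"delta_pos": [1, -27.4, 0], "twist": [0, 0, 0]}, {"delta_pos": [1, -27.4, 0], "twist": [0, 0, 0]}, {"delta_pos": [1, -27.4, 0], "twist": [0, 0, 0]}, {"delta_pos": [1, -27.4, 0], "twist": [0, 0, 0]}, {"delta_pos": [1, -27.4, 0], "twist": [0, 0, 0]}, {"delta_pos": [1, -27.4, 0], "twist": [0, 0, 0]}, {"delta_pos": [0, -27.4, 0], "twist": [0, 0, 0]}, {"delta_pos": [0, 0, 25], "twist": [0, 0, 0]}, {"delta_pos": [0, 0, 25], "twist": [0, 0, 0]}, {"delta_pos": [0, 0, 25], "twist": [0, 0, 0]}, {"delta_pos": [0, 0, 25], "twist": [0, 0, 0]}, {"delta_pos": [0, 0, 25], "twist": [0, 0, 0]}, {"delta_pos": [0, 0, 15], "twist": [0, 0, 0]}, {"delta_pos": [0, 0, 0], "twist": [0, 0, 0]}]'

```text
time: 2.93
ee_pos: [414.2, -35.5, 262.2]
tool_rot: [0.998, -0.058, -0.003, -0.0]
ft_force: [-0.7, 0.2, -0.3]
grip_width: 63.8
```

```bash
python3 -c "
from h import *
from workcell import bot,grab_frame
st(bot.read_state())
f=grab_frame('wrist');cv2.imwrite('pics/w1.png',f['image'][:,:,::-1])
f=grab_frame('side');cv2.imwrite('pics/s1.png',np.hstack([cv2.resize(f['image'][130:390,120:420,::-1],None,fx=2,fy=2)]))"
```

```text
t 2.93 jig x -88.7 y -1.6 z 262.2 | yaw-rel 0.001 tilt -0.005 0.001 | w 63.8 F [-0.7  0.2 -0.3] q [ 0.28  0.41 -0.34  2.21  0.25  0.56 -1.94]
```

View pics/s1.png

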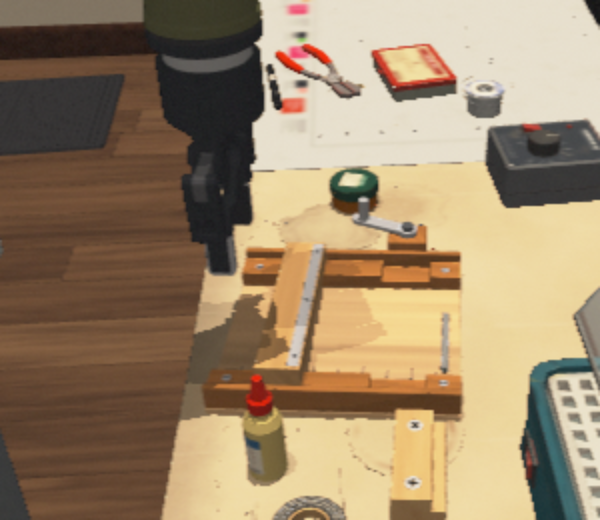

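The side view shows the fingers above and behind the slat (tips near (222,270) in the crop), with nothing disturbed. Next is the descent.

Request:
play_rows --steps '[{"delta_pos": [0.5, -0.5, 10], "twist": [0, 0, 0]}, {"delta_pos": [0.5, -0.5, 10], "twist": [0, 0, 0]}, {"delta_pos": [0, 0, 10], "twist": [0, 0, 0]}, {"delta_pos": [0, 0, 10], "twist": [0, 0, 0]}, {"delta_pos": [0, 0, 10], "twist": [0, 0, 0]}, {"delta_pos": [0, 0, 10], "twist": [0, 0, 0]}, {"delta_pos": [0, 0, 8], "twist": [0, 0, 0]}, {"delta_pos": [0, 0, 6], "twist": [0, 0, 0]}, {"delta_pos": [0, 0, 0], "twist": [0, 0, 0]}, {"delta_pos": [0, 0, 0], "twist": [0, 0, 0]}]'

```text
time: 3.87
ee_pos: [416.4, -34.6, 191.0]
tool_rot: [0.998, -0.058, 0.0, 0.0]
ft_force: [1.0, 0.6, -0.3]
grip_width: 63.8
```

```bash
python3 -c "
from h import *
from workcell import bot,grab_frame
st(bot.read_state())
f=grab_frame('side');cv2.imwrite('pics/s2.png',np.hstack([cv2.resize(f['image'][190:370,190:390,::-1],None,fx=3,fy=3)]))"
```

```text
t 3.87 jig x -86.5 y -0.4 z 191.0 | yaw-rel 0.001 tilt 0.000 -0.000 | w 63.8 F [ 1.   0.6 -0.3] q [ 0.18  0.55 -0.23  2.28  0.35  0.35 -2.03]
```

View pics/s2.png

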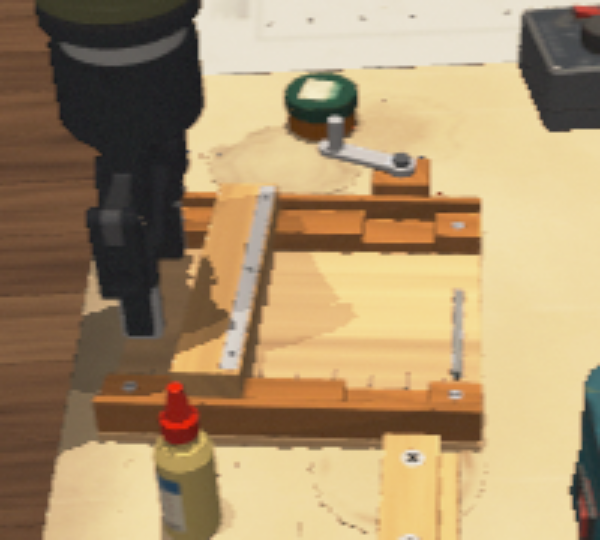

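The tips are between the rails behind the slat, at about (140,330) in the crop, clear of the base. Now I'll lower them 5 mm and start the gentle push.

Request:
play_rows --steps '[{"delta_pos": [0, 0, 5], "twist": [0, 0, 0]}, {"delta_pos": [3, 0, 0], "twist": [0, 0, 0]}, {"delta_pos": [3, 0, 0], "twist": [0, 0, 0]}, {"delta_pos": [3, 0, 0], "twist": [0, 0, 0]}, {"delta_pos": [3, 0, 0], "twist": [0, 0, 0]}, {"delta_pos": [3, 0, 0], "twist": [0, 0, 0]}, {"delta_pos": [3, 0, 0], "twist": [0, 0, 0]}, {"delta_pos": [3, 0, 0], "twist": [0, 0, 0]}, {"delta_pos": [3, 0, 0], "twist": [0, 0, 0]}, {"delta_pos": [3, 0, 0], "twist": [0, 0, 0]}, {"delta_pos": [3, 0, 0], "twist": [0, 0, 0]}, {"delta_pos": [3, 0, 0], "twist": [0, 0, 0]}, {"delta_pos": [3, 0, 0], "twist": [0, 0, 0]}, {"delta_pos": [3, 0, 0], "twist": [0, 0, 0]}, {"delta_pos": [3, 0, 0], "twist": [0, 0, 0]}, {"delta_pos": [3, 0, 0], "twist": [0, 0, 0]}, {"delta_pos": [3, 0, 0], "twist": [0, 0, 0]}, {"delta_pos": [3, 0, 0], "twist": [0, 0, 0]}, {"delta_pos": [3, 0, 0], "twist": [0, 0, 0]}, {"delta_pos": [3, 0, 0], "twist": [0, 0, 0]}]'

```text
time: 5.58
ee_pos: [473.2, -41.3, 185.7]
tool_rot: [0.998, -0.058, -0.0, -0.0]
ft_force: [-1.6, -0.3, -0.6]
grip_width: 64.1
```

```bash
python3 -c "
from h import *
from workcell import bot,grab_frame
st(bot.read_state())"
```

```text
t 5.58 jig x -29.4 y -0.4 z 185.7 | yaw-rel 0.001 tilt -0.000 0.000 | w 64.1 F [-1.6 -0.3 -0.6] q [ 0.21  0.6  -0.25  2.14  0.34  0.44 -2.  ]
```

Request:
play_rows --steps '[{"delta_pos": [2, 0, 0], "twist": [0, 0, 0]}, {"delta_pos": [2, 0, 0], "twist": [0, 0, 0]}, {"delta_pos": [2, 0, 0], "twist": [0, 0, 0]}, {"delta_pos": [2, 0, 0], "twist": [0, 0, 0]}, {"delta_pos": [2, 0, 0], "twist": [0, 0, 0]}, {"delta_pos": [2, 0, 0], "twist": [0, 0, 0]}, {"delta_pos": [2, 0, 0], "twist": [0, 0, 0]}, {"delta_pos": [2, 0, 0], "twist": [0, 0, 0]}, {"delta_pos": [2, 0, 0], "twist": [0, 0, 0]}, {"delta_pos": [2, 0, 0], "twist": [0, 0, 0]}, {"delta_pos": [2, 0, 0], "twist": [0, 0, 0]}, {"delta_pos": [2, 0, 0], "twist": [0, 0, 0]}, {"delta_pos": [2, 0, 0], "twist": [0, 0, 0]}, {"delta_pos": [2, 0, 0], "twist": [0, 0, 0]}, {"delta_pos": [2, 0, 0], "twist": [0, 0, 0]}, {"delta_pos": [2, 0, 0], "twist": [0, 0, 0]}, {"delta_pos": [2, 0, 0], "twist": [0, 0, 0]}, {"delta_pos": [2, 0, 0], "twist": [0, 0, 0]}]'

```text
time: 7.08
ee_pos: [508.6, -45.4, 185.7]
tool_rot: [0.998, -0.058, -0.0, 0.0]
ft_force: [-4.9, 1.0, 3.5]
grip_width: 64.2
```

```bash
python3 -c "
from h import *
from workcell import bot,grab_frame
st(bot.read_state())
f=grab_frame('side');cv2.imwrite('pics/s3.png',np.hstack([cv2.resize(f['image'][190:370,190:390,::-1],None,fx=3,fy=3)]))"
```

```text
t 7.08 jig x 6.3 y -0.4 z 185.7 | yaw-rel 0.001 tilt -0.001 -0.000 | w 64.2 F [-4.9  1.   3.5] q [ 0.22  0.63 -0.27  2.05  0.33  0.5  -1.98]
```

View pics/s3.png

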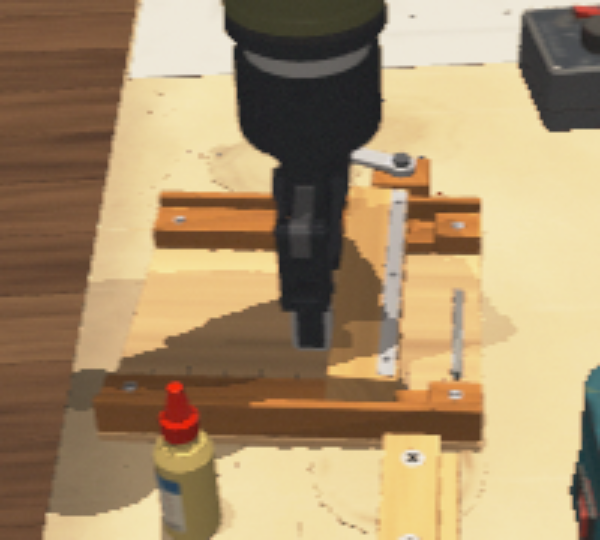

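The slat's leading edge is over the notches, with its strip from (400,190) to (387,372) in the crop. Force is rising as it tips in, so I'll continue slowly.

Request:
play_rows --steps '[{"delta_pos": [1.5, 0, 0], "twist": [0, 0, 0]}, {"delta_pos": [1.5, 0, 0], "twist": [0, 0, 0]}, {"delta_pos": [1.5, 0, 0], "twist": [0, 0, 0]}, {"delta_pos": [1.5, 0, 0], "twist": [0, 0, 0]}, {"delta_pos": [1.5, 0, 0], "twist": [0, 0, 0]}, {"delta_pos": [1.5, 0, 0], "twist": [0, 0, 0]}]'

```text
time: 7.63
ee_pos: [517.8, -46.5, 185.6]
tool_rot: [0.998, -0.058, 0.0, -0.0]
ft_force: [-2.6, -0.3, -1.5]
grip_width: 64.0
```

```bash
cat > e.py <<'E'
from h import *
from workcell import bot,grab_frame
st(bot.read_state())
f=grab_frame('side')
# steel strip pixels of the slat: grey bright
hsv=cv2.cvtColor(f['image'],cv2.COLOR_RGB2HSV)
m=((hsv[...,1]<60)&(hsv[...,2]>110)).astype(np.uint8);m[:, :260]=0;m[:245]=0;m[325:]=0;m[:,338:]=0
n,l,s,c=cv2.connectedComponentsWithStats(m);i=1+np.argmax(s[1:,4]);print(s[i])
P=np.argwhere(l==i)[:,::-1]
v=P[:,1].min()+4,P[:,1].max()-4
for vv in v:
  u=P[P[:,1]==vv][:,0].max()
  for z in(36,42): X=ray(f,(u,vv),z);d=X[:2]-C;print(z,'lead edge jig x',np.cos(PS)*d[0]+np.sin(PS)*d[1])
E
python3 e.py
```

```text
t 7.63 jig x 15.5 y -0.4 z 185.6 | yaw-rel 0.001 tilt 0.000 0.000 | w 64.0 F [-2.6 -0.3 -1.5] q [ 0.22  0.64 -0.27  2.02  0.33  0.52 -1.97]
[323 255   9  62 304]
36 lead edge jig x 65.560311328037
42 lead edge jig x 65.76462925469522
36 lead edge jig x 64.6827547032459
42 lead edge jig x 64.8976393267179
```

Request:
play_rows --steps '[{"delta_pos": [1, 0, 0], "twist": [0, 0, 0]}, {"delta_pos": [1, 0, 0], "twist": [0, 0, 0]}, {"delta_pos": [0, 0, 0], "twist": [0, 0, 0]}]'

```text
time: 7.93
ee_pos: [519.5, -46.7, 185.7]
tool_rot: [0.998, -0.058, -0.0, 0.0]
ft_force: [-1.6, 0.4, 1.1]
grip_width: 64.1
```

```bash
python3 e.py; python3 -c "
from h import *
from workcell import bot,grab_frame
f=grab_frame('side');cv2.imwrite('pics/s4.png',np.hstack([cv2.resize(f['image'][235:345,215:365,::-1],None,fx=5,fy=5,interpolation=cv2.INTER_CUBIC)]))"
```

```text
t 7.93 jig x 17.3 y -0.3 z 185.7 | yaw-rel 0.001 tilt -0.000 0.000 | w 64.1 F [-1.6  0.4  1.1] q [ 0.22  0.64 -0.27  2.02  0.33  0.52 -1.97]
[322 255   9  62 308]
36 lead edge jig x 61.939176273160506
42 lead edge jig x 62.18709644173191
36 lead edge jig x 63.12428471250224
42 lead edge jig x 63.35793493972038
```

View pics/s4.png

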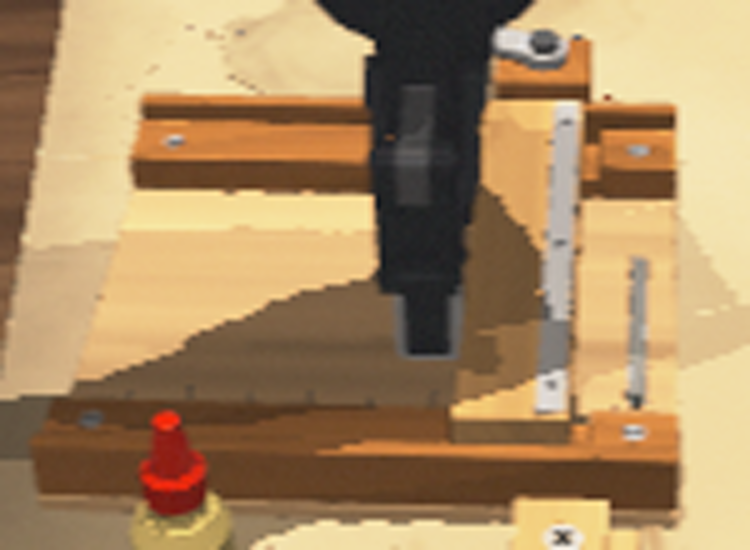

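The slat appears seated, with its end shallow over the lip at around (510,430). I'll back off, rise, move left of the pin, close the jaws, and then check the slat height in both views.

Request:
play_rows --steps '[{"delta_pos": [-6, 0, 0], "twist": [0, 0, 0]}, {"delta_pos": [-8, 0, 0], "twist": [0, 0, 0]}, {"delta_pos": [-8, 0, 0], "twist": [0, 0, 0]}, {"delta_pos": [0, 0, -18], "twist": [0, 0, 0]}, {"delta_pos": [0, 0, -20], "twist": [0, 0, 0]}, {"delta_pos": [0, 0, -20], "twist": [0, 0, 0]}, {"delta_pos": [0, 0, -20], "twist": [0, 0, 0]}, {"delta_pos": [0, 0, -20], "twist": [0, 0, 0]}, {"delta_pos": [0, -20, 0], "twist": [0, 0, 0]}, {"delta_pos": [0, -20, 0], "twist": [0, 0, 0]}, {"delta_pos": [0, -20, 0], "twist": [0, 0, 0]}, {"delta_pos": [0, -20, 0], "twist": [0, 0, 0]}, {"delta_pos": [0, -20, 0], "twist": [0, 0, 0]}, {"delta_pos": [0, -20, 0], "twist": [0, 0, 0]}, {"delta_pos": [0, -20, 0], "twist": [0, 0, 0]}, {"delta_pos": [0, -20, 0], "twist": [0, 0, 0]}, {"delta_pos": [0, 0, 0], "twist": [0, 0, 0]}]'

```text
time: 9.45
ee_pos: [515.7, 119.2, 284.0]
tool_rot: [0.998, -0.055, 0.001, -0.002]
ft_force: [0.2, -0.3, 0.7]
grip_width: 64.1
```

Request:
play_rows --steps '[{"delta_pos": [0, 0, 0], "twist": [0, 0, 0]}, {"delta_pos": [0, 0, 0], "twist": [0, 0, 0]}, {"delta_pos": [0, 0, 0], "twist": [0, 0, 0]}, {"delta_pos": [0, 0, 0], "twist": [0, 0, 0]}, {"delta_pos": [0, 0, 0], "twist": [0, 0, 0]}, {"delta_pos": [0, 0, 0], "twist": [0, 0, 0]}]' --jaw 0

```text
time: 9.95
ee_pos: [516.3, 114.1, 283.7]
tool_rot: [0.998, -0.059, 0.0, 0.0]
ft_force: [0.2, 0.3, -0.0]
grip_width: 0.5
```

```bash
python3 -c "
from h import *
from workcell import bot,grab_frame
st(bot.read_state())
T=grab_frame('top');S=grab_frame('side')
pickle.dump((T,S),open('pics/p5.pkl','wb'))
a=cv2.resize(T['image'][195:325,315:435,::-1],None,fx=3.3,fy=3.3,interpolation=cv2.INTER_CUBIC)
b=cv2.resize(S['image'][215:345,245:365,::-1],None,fx=3.3,fy=3.3,interpolation=cv2.INTER_CUBIC)
cv2.imwrite('pics/c5.png',np.hstack([a,b]))"
```

```text
t 9.95 jig x -4.7 y 159.0 z 283.7 | yaw-rel -0.000 tilt 0.000 -0.000 | w 0.5 F [ 0.2  0.3 -0. ] q [-0.03  0.51 -0.35  1.91  0.24  0.76 -2.2 ]
```

View pics/c5.png

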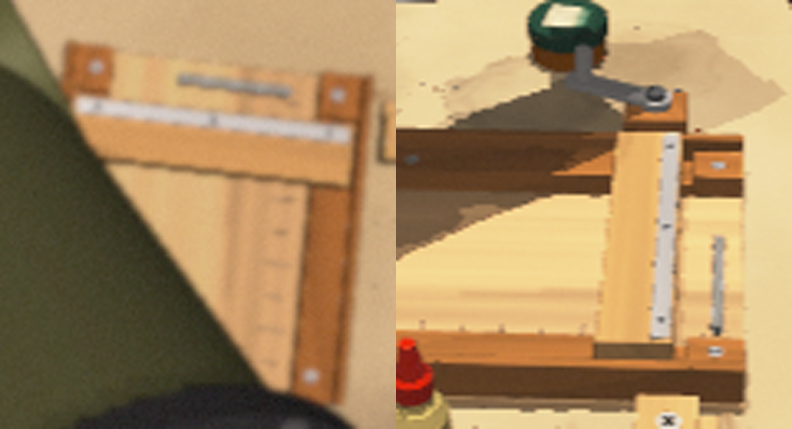

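```bash
python3 -c "
from h import *
T,S=pickle.load(open('pics/p5.pkl','rb'))
np.set_printoptions(precision=1,suppress=True)
t=lambda u,v:(u/3.3+315-.35,v/3.3+195-.35); s=lambda u,v:(u/3.3+245-.35,v/3.3+215-.35)
def J(X): d=X[:2]-C;c,n=np.cos(PS),np.sin(PS);return np.array([c*d[0]+n*d[1],-n*d[0]+c*d[1],X[2]])
for a,b in(((97,106),(274,143)),((213,120),(271,225)),((332,133),(264,320)),((351,125),(274,340)),((338,95),(322,165))):
  print('pair',J(pair(T,S,t(*a),s(*b))),'36:',J(ray(T,t(*a),36)),J(ray(S,s(*b),36)),'42',J(ray(T,t(*a),42)),J(ray(S,s(*b),42)))
T0=pickle.load(open('pics/top0.pkl','rb'));S0=pickle.load(open('pics/side0.pkl','rb'))
q=lambda u,v:(u/4.5+295-.4,v/4.5+195-.4); r=lambda u,v:(u/4.5+215-.4,v/4.5+215-.4)
for a,b in(((201,348),(286,183)),((361,368),(262,291)),((523,385),(235,418))): print('old',J(pair(T0,S0,q(*a),r(*b))))
for p in((77,97),(351,125),(348,186)): print('corner T36',J(ray(T,t(*p),36)))
for p in((285,136),(274,340),(198,346)): print('corner S36',J(ray(S,s(*p),36)))
"
```

```text
pair [59.2 71.4 38.4] 36: [59.3 71.3 36. ] [59.4 74.9 36. ] 42 [58.4 71.5 42. ] [59.7 66.6 42. ]
pair [59.6  1.5 37. ] 36: [59.   1.3 36. ] [60.3  2.9 36. ] 42 [58.1  1.9 42. ] [60.5 -4.6 42. ]
pair [ 59.4 -70.2  37.2] 36: [ 59.5 -70.4  36. ] [ 59.4 -68.8  36. ] 42 [ 58.5 -69.3  42. ] [ 59.7 -75.4  42. ]
pair [ 65.1 -81.5  35.4] 36: [ 65.6 -81.3  36. ] [ 64.6 -82.3  36. ] 42 [ 64.6 -80.1  42. ] [ 64.8 -88.8  42. ]
pair [ 77.1 -55.8 116. ] 36: [ 82.8 -71.9  36. ] [86.  55.4 36. ] 42 [ 81.7 -70.7  42. ] [86.  47.3 42. ]
old [-30.5  71.   42.6]
old [-31.1   1.4  42.3]
old [-30.8 -69.   41.9]
corner T36 [63.3 83.9 36. ]
corner T36 [ 65.6 -81.3  36. ]
corner T36 [ 28.8 -82.9  36. ]
corner S36 [65.3 81.8 36. ]
corner S36 [ 64.6 -82.3  36. ]
corner S36 [ 29.5 -87.6  36. ]
```

The slat's top was 42.3 mm up and now triangulates to about 37 mm, at jig x ≈ 46.5–47, so it is flat in the notches. Next I'll lower the closed fingertips left of the pin, to a tip height of about 49 mm.

Request:
play_rows --steps '[{"delta_pos": [7, 0, 0], "twist": [0, 0, 0]}, {"delta_pos": [7, 0, 0], "twist": [0, 0, 0]}, {"delta_pos": [0, 0, 10], "twist": [0, 0, 0]}, {"delta_pos": [0, 0, 10], "twist": [0, 0, 0]}, {"delta_pos": [0, 0, 10], "twist": [0, 0, 0]}, {"delta_pos": [0, 0, 10], "twist": [0, 0, 0]}, {"delta_pos": [0, 0, 10], "twist": [0, 0, 0]}, {"delta_pos": [0, 0, 7], "twist": [0, 0, 0]}, {"delta_pos": [0, 0, 5], "twist": [0, 0, 0]}, {"delta_pos": [0, 0, 0], "twist": [0, 0, 0]}, {"delta_pos": [0, 0, 0], "twist": [0, 0, 0]}]'

```text
time: 10.97
ee_pos: [530.2, 113.2, 221.5]
tool_rot: [0.998, -0.058, -0.0, 0.0]
ft_force: [0.2, -0.1, 0.3]
grip_width: -0.1
```

```bash
python3 -c "
from h import *
from workcell import bot,grab_frame
st(bot.read_state())
S=grab_frame('side')
b=cv2.resize(S['image'][190:330,245:385,::-1],None,fx=4,fy=4,interpolation=cv2.INTER_CUBIC)
cv2.imwrite('pics/c6.png',b)"
```

```text
t 10.97 jig x 9.2 y 159.7 z 221.5 | yaw-rel 0.001 tilt -0.000 -0.000 | w -0.1 F [ 0.2 -0.1  0.3] q [-0.06  0.61 -0.31  1.94  0.29  0.64 -2.23]
```

View pics/c6.png

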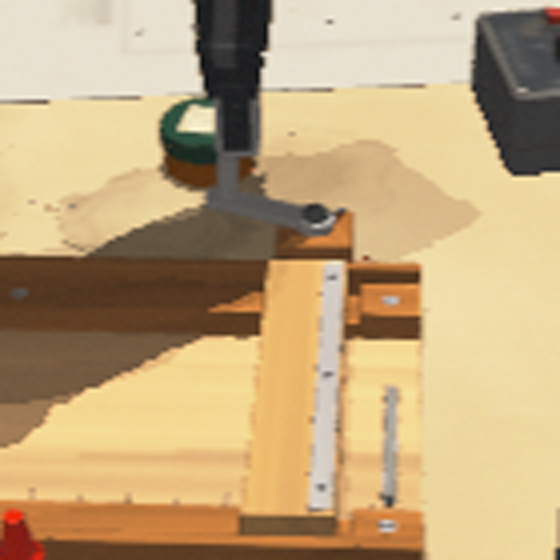

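The finger is directly left of the pin, with the pin at (228,170) and the finger at (238,130), and there's no contact yet. Phase 1 is to push right.

Request:
play_rows --steps '[{"delta_pos": [0, 3, 0], "twist": [0, 0, 0]}, {"delta_pos": [0, 3, 0], "twist": [0, 0, 0]}, {"delta_pos": [0, 3, 0], "twist": [0, 0, 0]}, {"delta_pos": [0, 3, 0], "twist": [0, 0, 0]}, {"delta_pos": [0, 3, 0], "twist": [0, 0, 0]}, {"delta_pos": [0, 3, 0], "twist": [0, 0, 0]}, {"delta_pos": [0, 3, 0], "twist": [0, 0, 0]}, {"delta_pos": [0, 3, 0], "twist": [0, 0, 0]}, {"delta_pos": [0, 3, 0], "twist": [0, 0, 0]}, {"delta_pos": [0, 3, 0], "twist": [0, 0, 0]}, {"delta_pos": [0, 3, 0], "twist": [0, 0, 0]}, {"delta_pos": [0, 3, 0], "twist": [0, 0, 0]}, {"delta_pos": [0, 3, 0], "twist": [0, 0, 0]}, {"delta_pos": [0, 3, 0], "twist": [0, 0, 0]}, {"delta_pos": [0, 3, 0], "twist": [0, 0, 0]}, {"delta_pos": [0, 3, 0], "twist": [0, 0, 0]}, {"delta_pos": [0, 3, 0], "twist": [0, 0, 0]}, {"delta_pos": [0, 3, 0], "twist": [0, 0, 0]}, {"delta_pos": [0, 3, 0], "twist": [0, 0, 0]}]'

```text
time: 12.6
ee_pos: [523.9, 56.4, 221.9]
tool_rot: [0.998, -0.058, 0.001, -0.0]
ft_force: [2.3, 1.8, -0.2]
grip_width: -0.0
```

```bash
python3 -c "
from h import *
from workcell import bot,grab_frame
st(bot.read_state())
S=grab_frame('side');pickle.dump(S,open('pics/s7.pkl','wb'))
b=cv2.resize(S['image'][190:330,245:385,::-1],None,fx=4,fy=4,interpolation=cv2.INTER_CUBIC)
cv2.imwrite('pics/c7.png',b)"
```

```text
t 12.60 jig x 9.6 y 102.5 z 221.9 | yaw-rel 0.001 tilt 0.001 0.000 | w -0.0 F [ 2.3  1.8 -0.2] q [ 0.05  0.59 -0.31  1.98  0.3   0.61 -2.15]
```

View pics/c7.png

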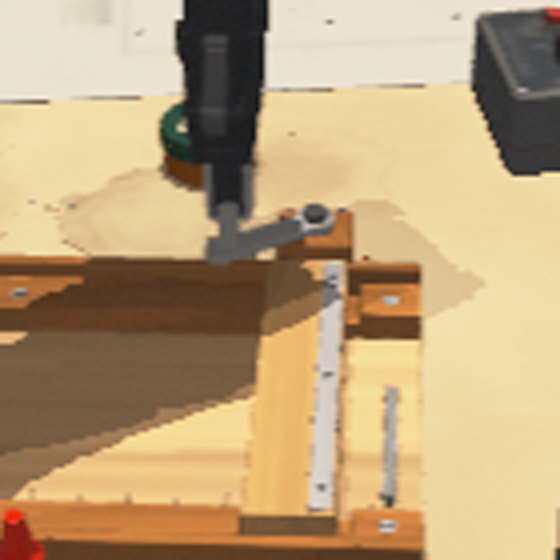

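The pin is at (229,210) in the crop and the arm has swung part way, with the finger on its left. I have one view left, so the remaining checks will be numeric.

```bash
python3 -c "
from h import *
S=pickle.load(open('pics/s7.pkl','rb'))
def J(X): d=X[:2]-C;c,n=np.cos(PS),np.sin(PS);return np.array([c*d[0]+n*d[1],-n*d[0]+c*d[1],X[2]])
for p,z in(((229,207),65),((227,236),44),((314,214),45)):
  X=J(ray(S,(p[0]/4+245-.4,p[1]/4+190-.4),z));print(X,np.arctan2(109-X[1],50-X[0]),np.hypot(109-X[1],50-X[0]))
"
```

```text
[12.50072602 84.39172747 65.        ] 0.5807446845817639 44.85267691331685
[10.3514939  91.79301813 44.        ] 0.40945899397781865 43.22134034679643
[ 49.73588457 109.79775512  45.        ] -1.251081166140092 0.840339331671191
```

Request:
play_rows --steps '[{"delta_pos": [0, -4, 0], "twist": [0, 0, 0]}, {"delta_pos": [0, -4, 0], "twist": [0, 0, 0]}, {"delta_pos": [-6, 0, 0], "twist": [0, 0, 0]}, {"delta_pos": [-7, 0, 0], "twist": [0, 0, 0]}, {"delta_pos": [-7, 0, 0], "twist": [0, 0, 0]}, {"delta_pos": [-6, 0, 0], "twist": [0, 0, 0]}, {"delta_pos": [0, 5, 0], "twist": [0, 0, 0]}, {"delta_pos": [0, 6, 0], "twist": [0, 0, 0]}, {"delta_pos": [0, 6, 0], "twist": [0, 0, 0]}, {"delta_pos": [0, 6, 0], "twist": [0, 0, 0]}, {"delta_pos": [0, 6, 0], "twist": [0, 0, 0]}, {"delta_pos": [0, 0, 0], "twist": [0, 0, 0]}]'

```text
time: 13.65
ee_pos: [495.3, 36.7, 221.6]
tool_rot: [0.998, -0.059, -0.0, 0.0]
ft_force: [-0.4, -0.6, -1.5]
grip_width: -0.3
```

```bash
python3 -c "
from h import *
from workcell import bot
st(bot.read_state())"
```

```text
t 13.65 jig x -16.5 y 79.7 z 221.6 | yaw-rel -0.002 tilt -0.000 -0.001 | w -0.3 F [-0.4 -0.6 -1.5] q [ 0.09  0.56 -0.31  2.06  0.31  0.57 -2.13]
```

Request:
play_rows --steps '[{"delta_pos": [2.5, 0, 0], "twist": [0, 0, 0]}, {"delta_pos": [2.5, 0, 0], "twist": [0, 0, 0]}, {"delta_pos": [2.5, 0, 0], "twist": [0, 0, 0]}, {"delta_pos": [2.5, 0.8, 0], "twist": [0, 0, 0]}, {"delta_pos": [2.5, 1, 0], "twist": [0, 0, 0]}, {"delta_pos": [2.5, 1, 0], "twist": [0, 0, 0]}, {"delta_pos": [2.5, 1, 0], "twist": [0, 0, 0]}, {"delta_pos": [2.5, 1, 0], "twist": [0, 0, 0]}, {"delta_pos": [2.5, 1, 0], "twist": [0, 0, 0]}, {"delta_pos": [2.5, 1, 0], "twist": [0, 0, 0]}, {"delta_pos": [2.5, 1, 0], "twist": [0, 0, 0]}, {"delta_pos": [2.5, 1, 0], "twist": [0, 0, 0]}, {"delta_pos": [2.5, 1, 0], "twist": [0, 0, 0]}, {"delta_pos": [2.5, 1, 0], "twist": [0, 0, 0]}, {"delta_pos": [2.5, 1, 0], "twist": [0, 0, 0]}, {"delta_pos": [2.5, 1, 0], "twist": [0, 0, 0]}]'

```text
time: 14.98
ee_pos: [534.1, 21.4, 221.8]
tool_rot: [0.998, -0.058, 0.0, -0.0]
ft_force: [-0.8, -1.1, -1.7]
grip_width: -0.1
```

```bash
python3 -c "
from h import *
from workcell import bot,grab_frame
st(bot.read_state())"
```

```text
t 14.98 jig x 23.8 y 69.0 z 221.8 | yaw-rel 0.001 tilt 0.001 0.000 | w -0.1 F [-0.8 -1.1 -1.7] q [ 0.13  0.6  -0.32  1.96  0.31  0.63 -2.08]
```

Request:
play_rows --steps '[{"delta_pos": [1.5, 0.5, 0], "twist": [0, 0, 0]}, {"delta_pos": [1.5, 0.5, 0], "twist": [0, 0, 0]}, {"delta_pos": [1.5, 0.5, 0], "twist": [0, 0, 0]}, {"delta_pos": [1.5, 0.5, 0], "twist": [0, 0, 0]}, {"delta_pos": [1, 0.5, 0], "twist": [0, 0, 0]}, {"delta_pos": [0, 0, 0], "twist": [0, 0, 0]}]'

```text
time: 15.48
ee_pos: [540.6, 18.1, 221.8]
tool_rot: [0.998, -0.058, 0.0, -0.0]
ft_force: [-0.4, -1.2, 0.7]
grip_width: 0.1
```

```bash
cat > k.py <<'E'
from h import *
from workcell import bot,grab_frame
st(bot.read_state())
def J(X): d=X[:2]-C;c,n=np.cos(PS),np.sin(PS);return np.array([c*d[0]+n*d[1],-n*d[0]+c*d[1],X[2]])
def W(j): c,n=np.cos(PS),np.sin(PS);return [C[0]+c*j[0]-n*j[1],C[1]+n*j[0]+c*j[1],j[2]]
S=grab_frame('side')
print('expected pin base px at 1.57',proj(S,W((50,64,44))),'top',proj(S,W((50,64,65))),'arm tip',proj(S,W((50,57,44))))
g=cv2.cvtColor(S['image'],cv2.COLOR_RGB2HSV)
m=((g[...,1]<70)&(g[...,2]>60)).astype(np.uint8)
for v in range(236,272,2): print(v,''.join('#' if x else '.' for x in m[v,285:345]))
E
python3 k.py
```

```text
t 15.48 jig x 30.7 y 66.4 z 221.8 | yaw-rel 0.001 tilt 0.001 0.000 | w 0.1 F [-0.4 -1.2  0.7] q [ 0.13  0.61 -0.32  1.94  0.31  0.64 -2.07]
expected pin base px at 1.57 [322.20221841 257.80033501] top [322.12043275 248.11804937] arm tip [322.03452603 260.09443894]
236 ............................................................
238 ............................................................
240 ............................................................
242 ....................##.............#######..##..............
244 .....................##........######.#..###................
246 ......................#........############.................
248 ......................##.......###########..................
250 ......................##.......###########..................
252 ......................##.......###########..................
254 ......................##.......##########...................
256 .......................#######################..............
258 .................................#############..............
260 .................................############...............
262 .................................#############..............
264 .........................................#####..........###.
266 ........................................######..............
268 ........................................#####...............
270 ........................................#####...............
```

Request:
play_rows --steps '[{"delta_pos": [1, 0, 0], "twist": [0, 0, 0]}, {"delta_pos": [1, 0, 0], "twist": [0, 0, 0]}, {"delta_pos": [1, 0, 0], "twist": [0, 0, 0]}, {"delta_pos": [0, 0, 0], "twist": [0, 0, 0]}]'

```text
time: 15.87
ee_pos: [543.4, 17.5, 221.7]
tool_rot: [0.998, -0.058, 0.0, 0.0]
ft_force: [-0.5, 0.1, -0.2]
grip_width: 0.1
```

```bash
python3 k.py | grep -v "23\|24[02]"; python3 -c "
from h import *
from workcell import bot,grab_frame
S=grab_frame('side')
cv2.imwrite('pics/c8.png',cv2.resize(S['image'][225:285,285:355,::-1],None,fx=8,fy=8,interpolation=cv2.INTER_CUBIC))"
```

```text
t 15.87 jig x 33.5 y 66.2 z 221.7 | yaw-rel 0.001 tilt 0.000 -0.000 | w 0.1 F [-0.5  0.1 -0.2] q [ 0.13  0.61 -0.32  1.93  0.31  0.64 -2.07]
expected pin base px at 1.57 [322.20221841 257.80033501] top [322.12043275 248.11804937] arm tip [322.03452603 260.09443894]
244 .......................##........###..#..###................
246 .......................##........##########.................
248 .......................##........#########..................
250 .......................##........#########..................
252 .......................##........##########.................
254 .......................##........#########..................
256 ........................######################..............
258 ..................................############..............
260 ..................................############..............
262 ..................................############..............
264 ........................................######..........###.
266 ........................................######..............
268 ........................................#####...............
270 ........................................#####...............
```

Request:
play_rows --steps '[{"delta_pos": [0.7, 0, 0], "twist": [0, 0, 0]}, {"delta_pos": [0.6, 0, 0], "twist": [0, 0, 0]}, {"delta_pos": [0, 0, 0], "twist": [0, 0, 0]}]'

```text
time: 16.22
ee_pos: [544.1, 17.6, 221.6]
tool_rot: [0.998, -0.058, -0.001, 0.0]
ft_force: [-3.8, -0.8, 1.2]
grip_width: 0.2
```

Request:
play_rows --steps '[{"delta_pos": [-4, 0, 0], "twist": [0, 0, 0]}, {"delta_pos": [-6, 0, 0], "twist": [0, 0, 0]}, {"delta_pos": [-8, 0, 0], "twist": [0, 0, 0]}, {"delta_pos": [-8, 0, 0], "twist": [0, 0, 0]}, {"delta_pos": [0, 0, -20], "twist": [0, 0, 0]}, {"delta_pos": [0, 0, -20], "twist": [0, 0, 0]}, {"delta_pos": [0, 0, -20], "twist": [0, 0, 0]}, {"delta_pos": [0, 0, -25], "twist": [0, 0, 0]}, {"delta_pos": [0, 0, -25], "twist": [0, 0, 0]}, {"delta_pos": [-15, 0, -15], "twist": [0, 0, 0]}, {"delta_pos": [-15, 0, 0], "twist": [0, 0, 0]}, {"delta_pos": [-15, 0, 0], "twist": [0, 0, 0]}, {"delta_pos": [-15, 0, 0], "twist": [0, 0, 0]}, {"delta_pos": [0, 0, 0], "twist": [0, 0, 0]}]'

```text
time: 17.38
ee_pos: [455.9, 27.9, 346.7]
tool_rot: [0.998, -0.058, -0.001, 0.001]
ft_force: [-1.3, -0.3, -0.8]
grip_width: -0.1
```

```bash
python3 k.py | grep -v "23\|24[02]"; python3 -c "
from h import *
from workcell import bot,grab_frame
S=grab_frame('side');T=grab_frame('top');pickle.dump((T,S),open('pics/p9.pkl','wb'))
a=cv2.resize(S['image'][225:325,265:365,::-1],None,fx=4.5,fy=4.5,interpolation=cv2.INTER_CUBIC)
b=cv2.resize(T['image'][195:295,305:380,::-1],None,fx=4.5,fy=4.5,interpolation=cv2.INTER_CUBIC)
cv2.imwrite('pics/c9.png',np.hstack([a,b]))"
```

```text
t 17.38 jig x -54.6 y 66.3 z 346.7 | yaw-rel 0.002 tilt -0.002 -0.001 | w -0.1 F [-1.3 -0.3 -0.8] q [ 0.2   0.33 -0.42  2.01  0.18  0.84 -2.  ]
expected pin base px at 1.57 [322.20221841 257.80033501] top [322.12043275 248.11804937] arm tip [322.03452603 260.09443894]
244 ..................................###.#..##.................
246 ..................................#########.................
248 ...................................#######..................
250 ...................................#######..................
252 ..................................#########.................
254 ..................................#########.................
256 ...................................###########..............
258 ...................................###########..............
260 ...................................###########..............
262 ...................................##########...............
264 ........................................######..........###.
266 ........................................######..............
268 ........................................#####...............
270 ........................................#####...............
```

View pics/c9.png

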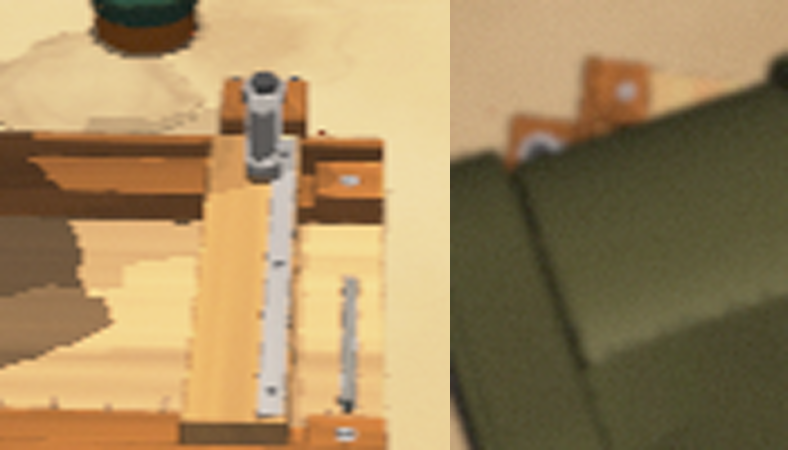

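The last picture shows the arm square across the slat's left end, from hinge (265,82) to tip (263,175). The slat is seated, the lead strip hasn't moved, and the robot is well clear. I'm handing in.

```bash
python3 -c "
from workcell import bot
print(bot.close_job())"
```

```text
the job is handed in; nothing more can be done
None
```

I pushed the slat along the rails with the spread fingertips until it dropped into both notches. Then I pushed the keeper round by its pin with the closed fingertips until it met its stop, backed off and handed in at about 17.5 s of the 61 s.

- **Slat:** its top went from about 42 mm to about 37 mm up (nominal 36 mm), level end to end. Its centre is at jig x ≈ 46.5–47 mm, inside the ±4 mm play around 50.
- **Keeper:** the arm lies straight across the slat's left end. I estimate its angle at 1.57–1.6 rad; the force rose to about 4 N on the last push, as expected at the stop.
- **Forces:** no reading at the end of a move passed about 6 N. I did not log forces during the moves.
- **Bystanders:** nothing was seen to move. The final picture covers only the jig, the lead strip and part of the flux pot. I did not re-measure the dropper, block or foil roll at the end, though they looked in place in the earlier pictures that showed them.
- **Checks that failed or disagreed:** in the last top view the robot hid the keeper, so its angle comes from the side camera alone. One reading, at the end of the slat push, put the slat's edge about 3 mm further back than expected. The two-view measurement after backing off settled it.

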